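# Find the stamped parts crate and push it to the dispatch line

### The job

One of the two blue parts crates has a white stamp underneath. With the fingers, without grasping or lifting anything, tip each crate over towards the robot so that it lies on its side with its underside facing the far side of the bench; then push the stamped crate sideways along the bench, still lying like that, until its middle sits on the dispatch line (the metal strip between the crates). Leave the other crate lying well clear of the line, and do not disturb the other things on the bench.

Things in the scene. Friction and masses are not known exactly. Their poses are not given: they have to be found in the camera images.
- crate_1: one of two identical closed blue non-slip plastic parts crates, loose, about 0.4 kg, 90 mm (own x) by 130 mm (own y) by 130 mm high (own z) with lid; too wide to grasp. Origin: the centre of the crate. At the start it stands upright, x pointing roughly away from the robot; lying tipped towards the robot its x points up, z to the robot, and its centre is 45 mm above the bench
- crate_2: the other crate, same size, origin and axes. Either crate, pulled towards the robot near the top of its far wall, pivots on its near bottom edge without sliding, falls over by itself past about 0.6 rad and rests on its near wall; lying, it slides when pushed low on a side. Only the underside tells the two apart: see stamp
- stamp (a point): centre of the round white stamp (80 mm across, a ring around a dot) on the underside of one of the two crates, 65 mm from that crate's centre; hidden from view while that crate stands upright
- line: dispatch line: flat metal strip flush with the bench, 460 mm long along its own x (away from the robot) and 40 mm wide along its own y, fixed. Its origin is the strip's centre, on the bench surface; crates slide over it freely
- spray_can: bystander: plain metal can, 52 mm across, 150 mm tall, standing beyond the crates; not part of the job
- grease_jar: bystander: white jar, 64 mm across, 75 mm tall; not part of the job
- filter_carton: bystander: cardboard carton 70 x 90 x 70 mm; not part of the job
- bearing: bystander: steel ring 52 mm across, 16 mm thick, lying flat; not part of the job
- bolt_cup: bystander: empty steel cup, 72 mm across, 60 mm tall; not part of the job
- wrench: bystander: steel wrench lying on the bench; not part of the job
- socket: bystander: dark steel cylinder 30 mm across, 38 mm tall; not part of the job
There are look-alikes about, which are no part of the job. What is shaped like the crate_2 but yellow is not meant.

How it is judged:
By the outcome, as a careful person would: the job done as asked, in the order asked, and still so for the second after the job is handed in, with the robot touching nothing.
It also fails if it takes over 61 s, if anything falls off the work surface, if the arm or the gripper's body presses on something with over 40 N, if the wrist force passes 120 N, or if a joint passes its speed limit or range.

### The arm

A 6-joint arm with a two-finger parallel gripper is mounted at the origin on the work surface. World frame = base frame: x ahead of the robot, y to its left, z up, the work surface at z = 0. Lengths are in m, angles in degrees, forces in N, time in s.
With the tool pointing down it reaches from about 0.25 to 0.725 m from the base axis. Payload 9.7 kg.
Tool frame: the origin (TCP) lies at the very end of the fingers, on their centre line; the grasp point (between the pads) lies 19 mm behind it; z points along the fingers, y is the direction in which the jaws open and shut (so a half turn about z gives the same grasp; the last joint's range is limited). The gripper opens to 85 mm and grips with 20 to 120 N. Pads are 22 mm wide; open, the fingers measure 114 mm over their backs; the gripper's body (76 mm by 85 mm) begins 54 mm behind the grasp point. The pads swing forward as they close: fully open they stand 13 mm farther back than shut.
Start: joints at [70.245, 4.979, 10.078, 95.1, 0, 90], TCP at [0.186, 0.518, 0.231] pointing down, gripper open.
Joint ranges: [-179.16, 179.16], [-48.56, 103.87], [-65.8, 70.77], [-126.05, 130.52], [-82.76, 87.17], [-180, 180]. Speed limits (degrees/s): [127.2, 127.2, 147.25, 180, 180, 180].

### API

Orientations are given as [roll, pitch, yaw] about the fixed x, y, z axes, in that order (R = Rz(yaw) Ry(pitch) Rx(roll)).
In Python, from workcell import bot gives the robot as it stands. The module is installed in compiled form; this text tells all that it offers.
- The arm moves only by the tool step_arm, never from a script. Its arguments are lists of equal length, an entry for each row: "dr": the turn, a rotation vector about the tool's x, y, z in rad, a list of three; "xyz": the shift along the tool's x, y, z in units of 40 mm (1.0 is 40 mm), a list of three; "gripper": the opening, from 0 (shut) to 1 (fully open). In form: {"dr": [[wx, wy, wz], ...], "xyz": [[x, y, z], ...], "gripper": [gripper, ...]}. A call has exactly 8 rows; each row is the pose to reach, as a shift and turn from the pose commanded when the call began, along the tool's axes at that moment; what a row does not reach only later rows make up. A row lasts 1/10 s, in which the tool goes at most 50 mm and 8.59 degrees, less where a joint would pass 70% of its speed; a pose out of reach is approached as far as the arm can. A call with a gripper value outside its range is refused whole. The fingers move at their own pace and stop on an object; "squeeze" is the grip in N (left out, the last holds). Time passes only in rows, so rows that repeat a pose let the fingers close, or fill a call up. It gives the time, the measured TCP pose, the force and the opening at its end, in the units of the state.
- bot.get_obs(): the state, without advancing time (a new reading comes with each control period).
- bot.camera(name): name is "scene" or "side" or "wrist"; returns a dict with "image" (384x512x3 uint8, red, green, blue), "camera_matrix" (3x3 intrinsics, pixels), "R" (3x3) and "t" (3): a world point X has camera coordinates R X + t. Camera axes: x right, y down, z forward; pixel columns grow to the right and rows downward; lengths in m; the calibration is good to about 2 mm. The wrist camera is an equidistant fisheye: a pixel r from the principal point sees the ray r / f radians off the axis. A picture is of the moment at which its call begins. There is no depth.
- bot.job_done(): hands the job in, once; it reports no verdict.
Trained networks look in a picture, given as the dict that the camera call returned (one of the last four; its "shot" number tells which), for a name from the list of things; names that differ only in an ending like _2 or _b are one class to them, and where a whole thing is asked for, a point or a joint stands for the part that bears it (a point fixed in the world has none). Each returns a list of dicts, best first, with "p" (0 to 1); they miss things now and then, are a little off and sometimes report something else, mostly with a low value. They report only what shows in the picture. A call takes as long as a camera call. They do not tell look-alikes from the thing itself.
- bot.regions_of(picture, thing): "region" (384x512 bool, what is visible of it) and "box" ([centre column, centre row, width, height] in pixels, round what is visible of it).
The state is a dict: "time": time; "q": joint angles; "qd": joint speeds; "joint_efforts": joint torques, N m; "ee_pos": TCP position; "tcp_rot": TCP orientation; "wrist_force": force on the tool from outside, world axes, zero at the start; "torque": the same for the moment, N m; "opening": finger opening in m.
Only numpy, scipy, OpenCV 4.12 (cv2) and the standard library are available. Lean on these libraries where they do the work, as an engineer would, in place of code of your own. Each camera call takes 0.05 s, during which the arm holds its last target.

## Working session

There is one attempt and no reset: what is moved stays moved. The work goes in short steps, Python scripts to look and compute and a tool call to move; the robot and the scene stay as the last step left them, time stands still between calls to the robot, and variables do not carry over. Pictures are saved under pics/ and viewed, and the job is handed in when it is done.

Besides the shell and the picture viewer there is one more tool, called after "Emit:" by a JSON object that holds its "api" and its "payload", one argument or row to a line. step_arm: Moves the arm, as the interface text tells. Its arguments: {"type":"object","properties":{"dr":{"type":"array"},"xyz":{"type":"array"},"gripper":{"type":"array"},"squeeze":{"type":"number"}},"required":["dr","xyz","gripper"]}

```bash
mkdir -p pics
cat > h.py <<'E'
import numpy as np,cv2
from workcell import bot
def save(n,d): cv2.imwrite(f'pics/{n}.png',cv2.cvtColor(d['image'],cv2.COLOR_RGB2BGR))
def toplane(d,u,v,z):
    K=d['camera_matrix'];r=np.linalg.inv(K)@np.array([u,v,1.0]);R=np.array(d['R']);t=np.array(d['t'])
    c=-R.T@t;w=R.T@r;s=(z-c[2])/w[2];return c+s*w
def proj(d,X):
    p=np.array(d['R'])@np.array(X)+np.array(d['t']);p=np.array(d['camera_matrix'])@p;return p[:2]/p[2]
E
python3 - <<'E'
from h import *
for n in('scene','side'):
    d=bot.camera(n);save(n+'0',d);print(n,d['camera_matrix'].tolist() if hasattr(d['camera_matrix'],'tolist') else d['camera_matrix'],-np.array(d['R']).T@d['t'],np.array(d['R'])[2])
    for t in ['crate_1','line','spray_can','grease_jar','filter_carton','bearing','bolt_cup','wrench','socket']:
        print(t,[(round(r['p'],2),[round(x) for x in r['box']],toplane(d,r['box'][0],r['box'][1]+r['box'][3]/2,0).round(3).tolist()) for r in bot.regions_of(d,t) if r['p']>.2])
E
```

```text
scene [[389.9664290913109, 0.0, 252.13250170613097], [0.0, 389.9664290913109, 194.95416681252235], [0.0, 0.0, 1.0]] [1.72422544 0.227854   0.97994266] [-0.78188889 -0.15143069 -0.60474665]
crate_1 [(0.91, [198, 202, 40, 44], [0.667, -0.189, 0.0]), (0.69, [202, 154, 41, 31], [0.3, -0.279, 0.0]), (0.62, [312, 203, 41, 48], [0.621, 0.239, 0.0]), (0.57, [160, 150, 36, 39], [0.33, -0.469, 0.0])]
line [(0.7, [243, 219, 32, 77], [0.813, 0.014, 0.0]), (0.54, [384, 203, 18, 27], [0.52, 0.506, 0.0])]
spray_can [(0.6, [241, 227, 17, 42], [0.77, -0.003, 0.0])]
grease_jar [(0.74, [272, 240, 17, 24], [0.772, 0.11, 0.0])]
filter_carton [(0.93, [202, 238, 30, 28], [0.806, -0.136, 0.0])]
bearing [(0.46, [221, 235, 12, 15], [0.75, -0.078, 0.0]), (0.3, [241, 225, 15, 39], [0.75, -0.005, 0.0])]
bolt_cup [(0.73, [384, 206, 17, 26], [0.533, 0.503, 0.0])]
wrench [(0.55, [138, 187, 20, 20], [0.539, -0.487, 0.0])]
socket []
side [[449.3544535200109, 0.0, 251.6356925457518], [0.0, 449.3544535200109, 191.9195730523573], [0.0, 0.0, 1.0]] [ 0.10632483 -0.95033109  0.9387213 ] [ 0.29790841  0.70685158 -0.6415695 ]
crate_1 [(0.89, [316, 230, 59, 72], [0.589, -0.271, 0.0]), (0.78, [201, 291, 54, 81], [0.238, -0.352, -0.0]), (0.73, [231, 353, 49, 62], [0.26, -0.498, 0.0])]
line [(0.97, [272, 213, 136, 44], [0.524, -0.119, 0.0])]
spray_can [(0.75, [324, 175, 18, 43], [0.753, -0.019, -0.0])]
grease_jar []
filter_carton [(0.96, [354, 212, 35, 37], [0.762, -0.189, 0.0])]
bearing []
bolt_cup [(0.84, [200, 124, 17, 23], [0.482, 0.462, 0.0]), (0.75, [355, 211, 35, 40], [0.761, -0.193, 0.0])]
wrench [(0.77, [324, 362, 74, 42], [0.45, -0.569, 0.0])]
socket [(0.49, [364, 302, 16, 22], [0.629, -0.446, 0.0]), (0.43, [272, 212, 134, 43], [0.527, -0.115, 0.0])]
```

Run:
```python
import cv2
for n in('scene0','side0'):
    i=cv2.imread(f'pics/{n}.png')
    i=i[110:290,100:420] if n=='scene0' else i[90:392,130:450]
    cv2.imwrite(f'pics/{n}z.png',cv2.resize(i,None,fx=2.45 if n=='scene0' else 1.95,fy=2.45 if n=='scene0' else 1.95,interpolation=cv2.INTER_CUBIC)); print(i.shape)
```

```text
(180, 320, 3)
(294, 320, 3)
```

View pics/scene0z.png

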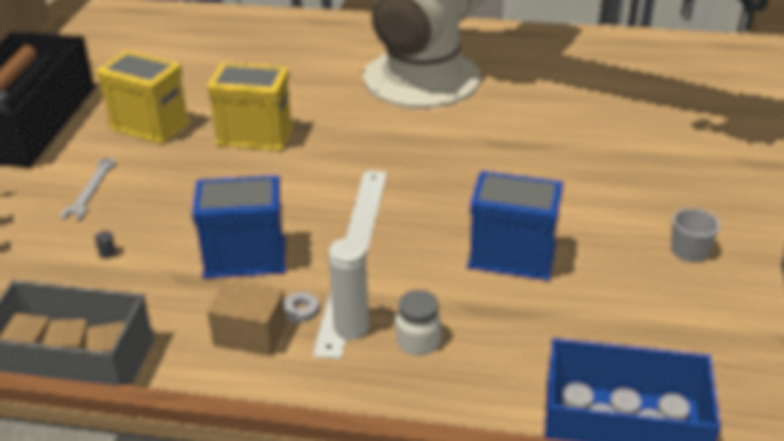

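View pics/side0z.png

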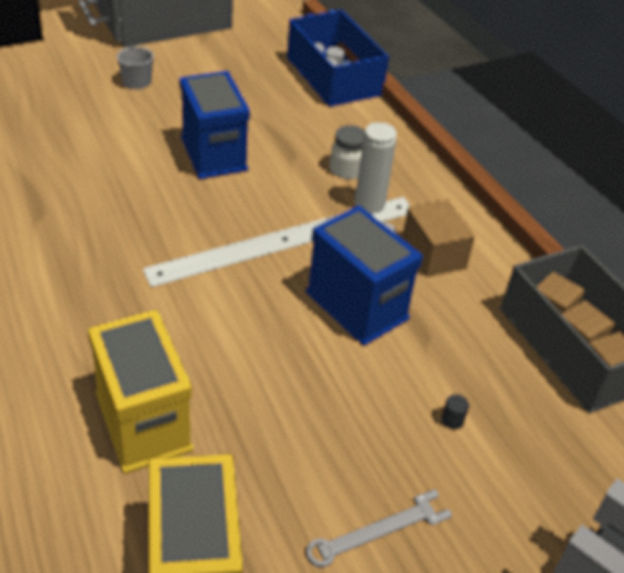

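The scene view shows both upright blue crates, at zoomed (240,225) and (515,225). The strip runs between them, with the can on its far end; carton, bearing and jar stand beyond. Next I'll fit the crate and line poses.

```bash
cat >> h.py <<'E'
from scipy.optimize import minimize,least_squares
def cube(x,y,yaw,hx,hy,z0,z1):
    c,s=np.cos(yaw),np.sin(yaw)
    return [(x+c*a*hx-s*b*hy,y+s*a*hx+c*b*hy,z) for a in(-1,1) for b in(-1,1) for z in(z0,z1)]
def hullmask(d,P):
    q=np.array([proj(d,p) for p in P]); m=np.zeros((384*4,512*4),np.uint8)
    cv2.fillConvexPoly(m,cv2.convexHull(((q+.5)*4).astype(np.int32)),1); return m>0
def bluemask(d,box):
    hsv=cv2.cvtColor(d['image'],cv2.COLOR_RGB2HSV)
    m=((hsv[...,0]>105)&(hsv[...,0]<130)&(hsv[...,1]>120)).astype(np.uint8)
    mm=np.zeros_like(m);u0,u1,v0,v1=box;mm[v0:v1,u0:u1]=m[v0:v1,u0:u1]
    n,l,s,_=cv2.connectedComponentsWithStats(mm);k=1+np.argmax(s[1:,4]);mm=(l==k).astype(np.uint8)
    h=cv2.convexHull(np.argwhere(mm)[:,::-1].astype(np.int32)); o=np.zeros((384*4,512*4),np.uint8)
    cv2.fillConvexPoly(o,(h*4+2),1); o=cv2.dilate(o,np.ones((5,5),np.uint8)); return o>0
def fit(obs,x0,hx,hy,h):
    f=lambda p:sum((hullmask(d,cube(*p,hx,hy,0,h))^m).sum()/m.sum() for d,m in obs)
    best=None
    for k in(-.3,0,.3):
        r=minimize(f,[x0[0],x0[1],x0[2]+k],method='Nelder-Mead',options=dict(initial_simplex=[[x0[0],x0[1],x0[2]+k],[x0[0]+.02,x0[1],x0[2]+k],[x0[0],x0[1]+.02,x0[2]+k],[x0[0],x0[1],x0[2]+k+.15]],xatol=1e-4,fatol=1e-4))
        if best is None or r.fun<best.fun: best=r
    return best.x,best.fun
E
python3 - <<'E'
from h import *
a=bot.camera('scene');b=bot.camera('side')
L=fit([(a,bluemask(a,(275,340,170,235)))]+[(b,bluemask(b,(215,265,120,185)))],[.58,.24,0],.045,.065,.13)
R=fit([(a,bluemask(a,(170,222,175,228)))]+[(b,bluemask(b,(280,350,190,270)))],[.6,-.17,0],.045,.065,.13)
print('L',L,'R',R)
# line end dots in side zoom
for u,v in((160,273),(285,239),(398,207)): print(toplane(b,130+u/1.95,90+v/1.95,0).round(3))
for u,v in((375,178),(328,347)): print(toplane(a,100+u/2.45,110+v/2.45,0).round(3))
for t in('spray_can','grease_jar','filter_carton','bearing'):
  for d in(a,b): print(t,[(round(r['p'],2),toplane(d,r['box'][0],r['box'][1]+r['box'][3]/2,0).round(3).tolist()) for r in bot.regions_of(d,t)[:1]])
print(bot.get_obs())
E
```

```text
L (array([ 0.54860684,  0.22095167, -0.1367536 ]), np.float64(0.22025841200018043)) R (array([ 0.61572023, -0.19899361,  0.30702269]), np.float64(0.16632391976372154))
[ 0.368 -0.038  0.   ]
[ 0.576 -0.035  0.   ]
[ 0.785 -0.029  0.   ]
[ 0.37  -0.029  0.   ]
[ 0.789 -0.024  0.   ]
spray_can [(0.84, [0.763, -0.0, 0.0])]
spray_can [(0.86, [0.749, -0.025, 0.0])]
grease_jar [(0.95, [0.782, 0.112, 0.0])]
grease_jar [(0.57, [0.751, 0.074, 0.0])]
filter_carton []
filter_carton [(0.69, [0.759, -0.2, 0.0])]
bearing [(0.43, [0.755, -0.07, -0.0])]
bearing []
{'time': 1.5, 'q': array([ 7.02445752e+01,  4.97858352e+00,  1.00795217e+01,  9.50984545e+01,
       -1.55511944e-06,  9.00012986e+01]), 'qd': array([ 0.08264854, -0.02162704, -0.10561631,  0.03937819, -0.01879082,
        0.09905018]), 'joint_efforts': array([-1.57941467e-03, -5.20098639e+01,  4.64853251e+01,  1.81775682e-03,
       -7.14501175e-05,  1.86290168e-05]), 'ee_pos': array([0.18590726, 0.51764048, 0.2312989 ]), 'tcp_rot': array([1.79997516e+02, 1.49882900e-06, 1.60243277e+02]), 'wrist_force': array([ 0.42180413,  0.50938635, -0.55353745]), 'torque': array([-0.04919918,  0.02224317,  0.01319561]), 'opening': 0.08550370827101055}
```

```bash
cat >> h.py <<'E'
def overlay(n,d,polys,crop,f):
    s=4;i=cv2.resize(cv2.cvtColor(d['image'],cv2.COLOR_RGB2BGR),None,fx=s,fy=s,interpolation=cv2.INTER_CUBIC)
    for P,col in polys:
        q=[((proj(d,p)+.5)*s).astype(int) for p in P]
        E=[(0,1),(2,3),(4,5),(6,7),(0,2),(1,3),(4,6),(5,7),(0,4),(1,5),(2,6),(3,7)]
        for a,b in E: cv2.line(i,tuple(map(int,q[a])),tuple(map(int,q[b])),col,1)
    u0,u1,v0,v1=crop;cv2.imwrite(f'pics/{n}.png',cv2.resize(i[v0*s:v1*s,u0*s:u1*s],None,fx=f/s,fy=f/s,interpolation=cv2.INTER_AREA))
E
python3 - <<'E'
from h import *
a=bot.camera('scene');b=bot.camera('side')
L=cube(.5486,.221,-.137,.045,.065,0,.13);R=cube(.6157,-.199,.307,.045,.065,0,.13)
p=[(L,(0,0,255)),(R,(0,255,0))]
overlay('ovA',a,p,(170,350,160,260),4);overlay('ovB',b,p,(210,360,110,270),3.7)
np.savez('a0.npz',a=a['image'],b=b['image'])
E
```

```text
(no output)
```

View pics/ovA.png

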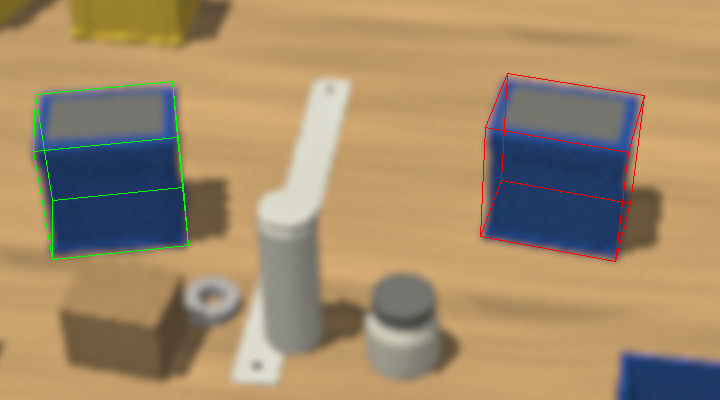

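View pics/ovB.png

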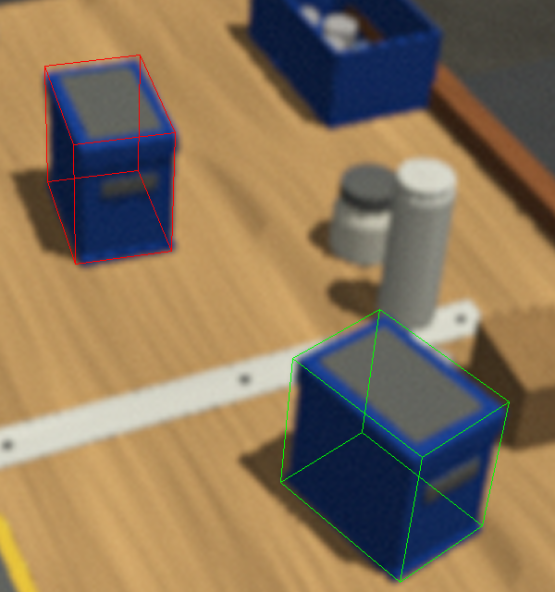

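```bash
cat >> h.py <<'E'
from scipy.spatial.transform import Rotation as Ro
def Rt(yaw,tilt=0): return Ro.from_euler('xyz',[180,0,yaw],degrees=True)*Ro.from_rotvec([0,np.radians(tilt),0])
def goto(pos,rot,o=None):
    o=o or bot.get_obs();R=Ro.from_euler('xyz',o['tcp_rot'],degrees=True)
    print('t',round(o['time'],2),'q',np.round(o['q'],0),'xyz',(R.inv().apply(np.array(pos)-o['ee_pos'])/.04).round(2),'dr',(R.inv()*rot).as_rotvec().round(3))
E
python3 -c "
from h import *
goto([.618,.212,.23],Rt(-7.8))"
```

```text
t 1.6 q [70.  5. 10. 95.  0. 90.] xyz [-12.75  -3.54   0.03] dr [-0.    -0.     2.933]
```

Emit:
{"api": "step_arm", "payload": {
  "dr": [
    [0,0,2.93],
    [0,0,2.93],
    [0,0,2.93],
    [0,0,2.93],
    [0,0,2.93],
    [0,0,2.93],
    [0,0,2.93],
    [0,0,2.93]
  ],
  "xyz": [
    [-12.75,-3.54,0.03],
    [-12.75,-3.54,0.03],
    [-12.75,-3.54,0.03],
    [-12.75,-3.54,0.03],
    [-12.75,-3.54,0.03],
    [-12.75,-3.54,0.03],
    [-12.75,-3.54,0.03],
    [-12.75,-3.54,0.03]
  ],
  "gripper": [0.5,0.5,0.5,0.5,0.5,0.5,0.5,0.5]
}}

```text
time: 2.4
ee_pos: [0.514, 0.2851, 0.2305]
tcp_rot: [180.0, -0.0, 91.1]
wrist_force: [0.7, 1.5, -0.0]
opening: 0.0427
```

```bash
python3 -c "
from h import *
goto([.618,.212,.23],Rt(-7.8));print(bot.get_obs()['ee_pos'],bot.get_obs()['tcp_rot'])"
```

```text
t 2.4 q [ 29.  10.  16.  96.   0. 118.] xyz [-1.88  2.56  0.01] dr [ 0.000e+00 -1.000e-03  1.727e+00]
[0.51397566 0.28509577 0.23054836] [ 1.79976089e+02 -1.68320472e-02  9.11298960e+01]
```

```bash
python3 -c "
from h import *
goto([.618,.212,.23],Rt(172.2))"
```

```text
t 2.4 q [ 29.  10.  16.  96.   0. 118.] xyz [-1.88  2.56  0.01] dr [ 1.000e-03  0.000e+00 -1.415e+00]
```

Emit:
{"api": "step_arm", "payload": {
  "dr": [
    [0,0,-1.415],
    [0,0,-1.415],
    [0,0,-1.415],
    [0,0,-1.415],
    [0,0,-1.415],
    [0,0,-1.415],
    [0,0,-1.415],
    [0,0,-1.415]
  ],
  "xyz": [
    [-1.88,2.56,0],
    [-1.88,2.56,0],
    [-1.88,2.56,0],
    [-1.88,2.56,0],
    [-1.88,2.56,0],
    [-1.88,2.56,0],
    [-1.88,2.56,0],
    [-1.88,2.56,0]
  ],
  "gripper": [0.5,0.5,0.5,0.5,0.5,0.5,0.5,0.5]
}}

```text
time: 3.2
ee_pos: [0.6168, 0.2141, 0.2302]
tcp_rot: [-180.0, -0.0, 160.5]
wrist_force: [0.2, 0.1, 0.2]
opening: 0.0428
```

```bash
python3 -c "
from h import *
goto([.618,.212,.10],Rt(172.2))"
```

```text
t 3.2 q [19. 20. 28. 98. -0. 39.] xyz [-0.05 -0.04  3.26] dr [-0.    -0.    -0.205]
```

Emit:
{"api": "step_arm", "payload": {
  "dr": [
    [0,0,-0.205],
    [0,0,-0.205],
    [0,0,-0.205],
    [0,0,-0.205],
    [0,0,-0.205],
    [0,0,-0.205],
    [0,0,-0.205],
    [0,0,-0.205]
  ],
  "xyz": [
    [-0.05,-0.04,0],
    [-0.05,-0.04,0.5],
    [-0.05,-0.04,1.4],
    [-0.05,-0.04,2.3],
    [-0.05,-0.04,3.0],
    [-0.05,-0.04,3.26],
    [-0.05,-0.04,3.26],
    [-0.05,-0.04,3.26]
  ],
  "gripper": [0.5,0.5,0.5,0.5,0.5,0.5,0.5,0.5]
}}

```text
time: 4.0
ee_pos: [0.6187, 0.2122, 0.1016]
tcp_rot: [180.0, 0.1, 171.8]
wrist_force: [0.3, -0.0, 0.9]
opening: 0.0426
```

Run:
```python
from h import *
a=bot.camera('side');overlay('t1',a,[],(190,350,90,210),4.5)
goto([.618,.212,.10],Rt(172.2))
```

```text
t 4.05 q [19. 19. 12. 83. -0. 27.] xyz [ 0.02 -0.01  0.05] dr [ 0.001  0.002 -0.006]
```

View pics/t1.png

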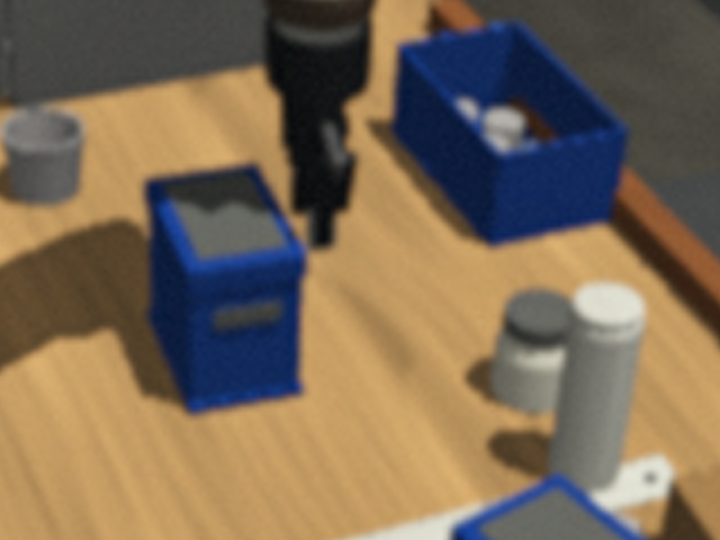

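The gripper is behind the left crate's far wall, with the fingertip at about (318,240), just above the rim line. I'll pull now.

Emit:
{"api": "step_arm", "payload": {
  "dr": [
    [0,0,0],
    [0,0,0],
    [0,0,0],
    [0,0,0],
    [0,0,0],
    [0,0,0],
    [0,0,0],
    [0,0,0]
  ],
  "xyz": [
    [0.2,0,0],
    [0.4,0,0],
    [0.6,0,-0.05],
    [0.85,0,-0.15],
    [1.1,0,-0.25],
    [1.35,0,-0.35],
    [1.6,0,-0.45],
    [1.8,0,-0.55]
  ],
  "gripper": [0.5,0.5,0.5,0.5,0.5,0.5,0.5,0.5]
}}

```text
time: 4.85
ee_pos: [0.5456, 0.2224, 0.1224]
tcp_rot: [180.0, -0.0, 171.9]
wrist_force: [0.6, -0.6, 0.0]
opening: 0.0428
```

Run:
```python
from h import *
a=bot.camera('side');overlay('t2',a,[],(190,350,90,210),4.5)
goto([.618,.212,.10],Rt(172.2))
```

```text
t 4.9 q [22.  9.  3. 84.  0. 30.] xyz [-1.84 -0.01  0.58] dr [ 0.    -0.    -0.006]
```

View pics/t2.png

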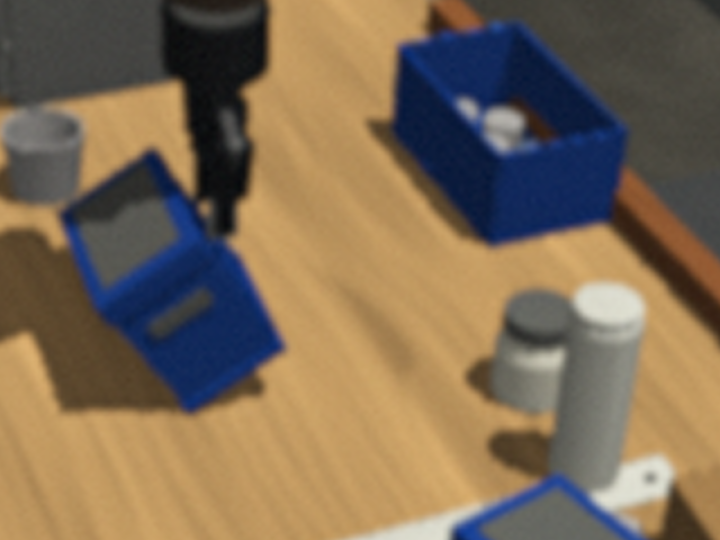

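The left crate has tilted about 0.65 rad around its near edge. One more nudge, then I'll raise the tool.

Emit:
{"api": "step_arm", "payload": {
  "dr": [
    [0,0,0],
    [0,0,0],
    [0,0,0],
    [0,0,0],
    [0,0,0],
    [0,0,0],
    [0,0,0],
    [0,0,0]
  ],
  "xyz": [
    [0.3,0,-0.1],
    [0.5,0,-0.2],
    [0.6,0,-0.3],
    [0.6,0,-0.8],
    [0.6,0,-1.5],
    [0.6,0,-2.3],
    [0.6,0,-2.7],
    [0.6,0,-2.7]
  ],
  "gripper": [0.5,0.5,0.5,0.5,0.5,0.5,0.5,0.5]
}}

```text
time: 5.7
ee_pos: [0.5238, 0.226, 0.2326]
tcp_rot: [179.9, 0.2, 171.8]
wrist_force: [0.7, -0.4, 0.5]
opening: 0.0424
```

Run:
```python
from h import *
a=bot.camera('scene');overlay('t3',a,[],(190,350,90,270),3.3)
R=Rt(197.6)
goto([.682,-.178,.22],R)
print(a['shot'] if 'shot' in a else '')
for r in bot.regions_of(a,'stamp'): print(r['p'],r['box'])
```

```text
t 5.75 q [23.  8. 13. 95.  0. 31.] xyz [-5.35 -9.43  0.27] dr [ 0.001  0.002 -0.449]
9
0.95 [312.5, 189.7, 38.7, 38.3]
0.4 [272.6, 242.9, 15.2, 24.8]
```

View pics/t3.png

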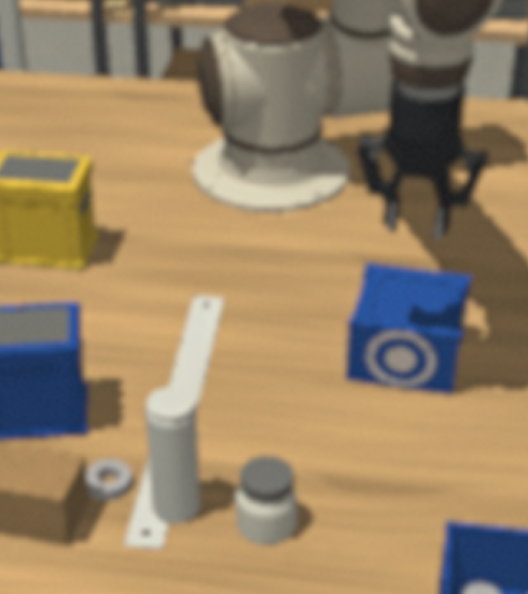

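The left crate now lies on its side with the stamp visible at (400,360), so it is the stamped one. Next I'll tip the right crate.

Emit:
{"api": "step_arm", "payload": {
  "dr": [
    [0,0,-0.45],
    [0,0,-0.45],
    [0,0,-0.45],
    [0,0,-0.45],
    [0,0,-0.45],
    [0,0,-0.45],
    [0,0,-0.45],
    [0,0,-0.45]
  ],
  "xyz": [
    [-5.35,-9.43,0.2],
    [-5.35,-9.43,0.2],
    [-5.35,-9.43,0.2],
    [-5.35,-9.43,0.2],
    [-5.35,-9.43,0.2],
    [-5.35,-9.43,0.2],
    [-5.35,-9.43,0.2],
    [-5.35,-9.43,0.2]
  ],
  "gripper": [0.5,0.5,0.5,0.5,0.5,0.5,0.5,0.5]
}}

```text
time: 6.6
ee_pos: [0.6652, -0.1388, 0.2208]
tcp_rot: [179.9, -0.1, -162.4]
wrist_force: [1.2, 1.3, 1.2]
opening: 0.0427
```

```bash
python3 -c "
from h import *
goto([.682,-.178,.10],Rt(197.6))"
```

```text
t 6.6 q [-12.  24.  32.  98.   0. -29.] xyz [-0.11 -1.07  3.02] dr [ 0.001 -0.002  0.   ]
```

Emit:
{"api": "step_arm", "payload": {
  "dr": [
    [0,0,0],
    [0,0,0],
    [0,0,0],
    [0,0,0],
    [0,0,0],
    [0,0,0],
    [0,0,0],
    [0,0,0]
  ],
  "xyz": [
    [-0.11,-1.07,0],
    [-0.11,-1.07,0],
    [-0.11,-1.07,0.6],
    [-0.11,-1.07,1.3],
    [-0.11,-1.07,2.1],
    [-0.11,-1.07,2.8],
    [-0.11,-1.07,3.02],
    [-0.11,-1.07,3.02]
  ],
  "gripper": [0.5,0.5,0.5,0.5,0.5,0.5,0.5,0.5]
}}

```text
time: 7.4
ee_pos: [0.6812, -0.1757, 0.0998]
tcp_rot: [179.9, -0.2, -162.4]
wrist_force: [0.7, -0.1, 0.3]
opening: 0.0426
```

Run:
```python
from h import *
a=bot.camera('side');overlay('t4',a,[],(260,400,150,290),4)
goto([.682,-.178,.10],Rt(197.6))
```

```text
t 7.45 q [-14.  26.  21.  85.   0. -32.] xyz [ 0.02 -0.05  0.05] dr [ 0.001 -0.001  0.001]
```

View pics/t4.png

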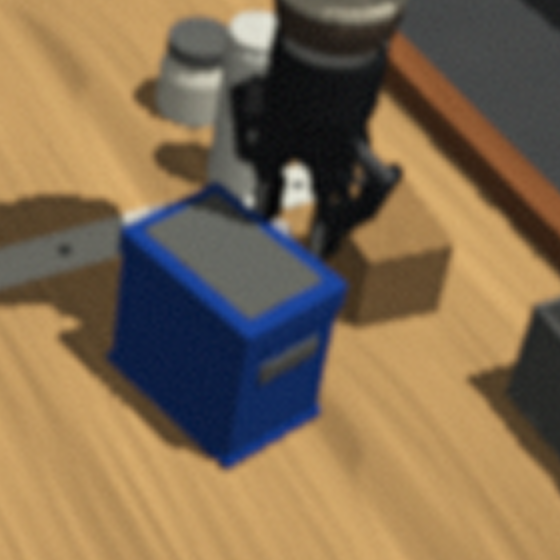

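The fingers sit behind the right crate's far wall, above the carton and clear of it. I'll pull.

Emit:
{"api": "step_arm", "payload": {
  "dr": [
    [0,0,0],
    [0,0,0],
    [0,0,0],
    [0,0,0],
    [0,0,0],
    [0,0,0],
    [0,0,0],
    [0,0,0]
  ],
  "xyz": [
    [0.2,0,0],
    [0.4,0,0],
    [0.6,0,-0.05],
    [0.85,0,-0.15],
    [1.1,0,-0.25],
    [1.35,0,-0.35],
    [1.6,0,-0.45],
    [1.8,0,-0.55]
  ],
  "gripper": [0.5,0.5,0.5,0.5,0.5,0.5,0.5,0.5]
}}

```text
time: 8.25
ee_pos: [0.6124, -0.1986, 0.124]
tcp_rot: [180.0, -0.1, -162.4]
wrist_force: [0.4, -0.4, -0.4]
opening: 0.0431
```

Emit:
{"api": "step_arm", "payload": {
  "dr": [
    [0,0,0],
    [0,0,0],
    [0,0,0],
    [0,0,0],
    [0,0,0],
    [0,0,0],
    [0,0,0],
    [0,0,0]
  ],
  "xyz": [
    [0.3,0,-0.1],
    [0.5,0,-0.2],
    [0.6,0,-0.3],
    [0.6,0,-0.8],
    [0.6,0,-1.5],
    [0.6,0,-2.3],
    [0.6,0,-2.7],
    [0.6,0,-2.7]
  ],
  "gripper": [0.5,0.5,0.5,0.5,0.5,0.5,0.5,0.5]
}}

```text
time: 9.05
ee_pos: [0.5917, -0.2057, 0.2348]
tcp_rot: [-179.9, 0.2, -162.4]
wrist_force: [-0.1, -0.3, -0.6]
opening: 0.0428
```

Run:
```python
from h import *
a=bot.camera('scene');b=bot.camera('side');overlay('t5',a,[],(150,350,140,270),4);save('t5b',b)
L=fit([(a,bluemask(a,(275,340,165,235)))],[.44,.236,-.14],.065,.065,.09);print(L)
np.savez('s5.npz',a=a['image'],b=b['image'])
```

```text
(array([ 0.43756216,  0.22989103, -0.04382909]), np.float64(0.10069883893688439))
```

View pics/t5.png

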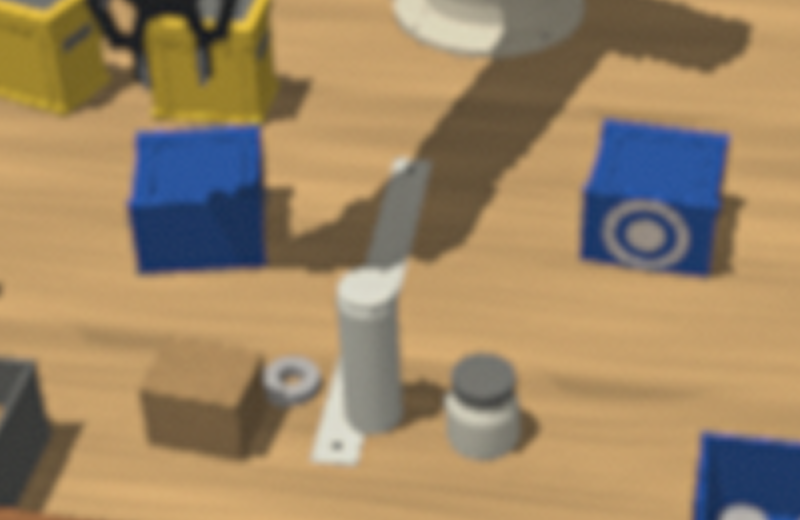

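View pics/t5b.png

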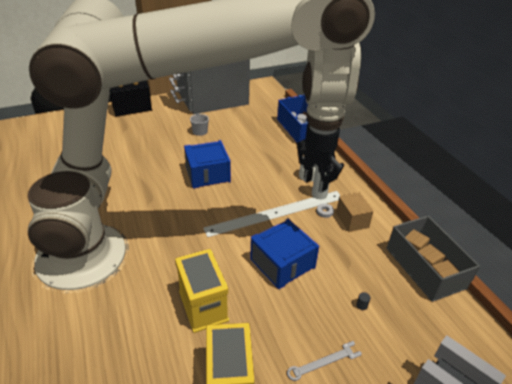

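Both crates are down with undersides facing away. The stamp shows only on the left crate, at (645,233). Now I'll fit the lying poses using both views.

Run:
```python
from h import *
a=bot.camera('scene');b=bot.camera('side')
ma,mb=bluemask(a,(275,340,165,235)),bluemask(b,(180,235,135,192))
L=fit([(a,ma),(b,mb)],[.44,.236,-.14],.065,.065,.09);print(L)
R=fit([(a,bluemask(a,(175,220,165,215))),(b,bluemask(b,(245,325,218,290)))],[.51,-.232,.3],.065,.065,.09);print(R)
P=[(cube(*L[0],.065,.065,0,.09),(0,0,255)),(cube(*R[0],.065,.065,0,.09),(0,255,0))]
overlay('t6a',a,P,(170,350,160,230),4);overlay('t6b',b,P,(170,330,130,290),3.6)
```

```text
(array([ 0.43616116,  0.23033996, -0.05277409]), np.float64(0.2242320642827856))
(array([ 0.50614568, -0.22587845,  0.29995662]), np.float64(0.278510876972696))
```

View pics/t6a.png

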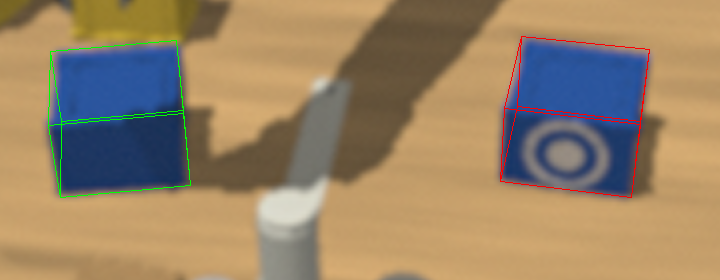

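View pics/t6b.png

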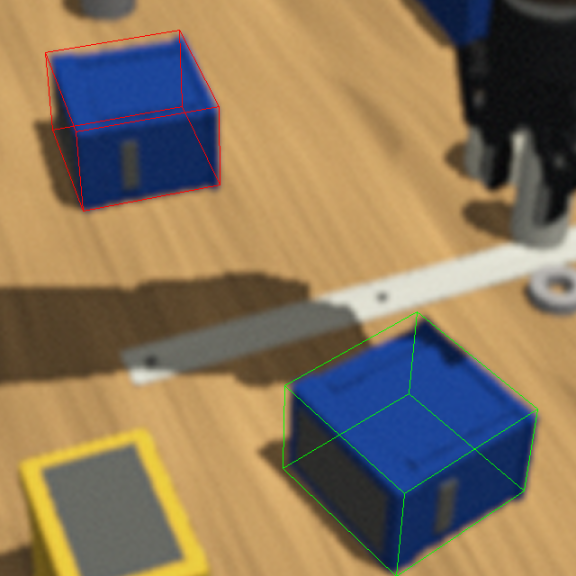

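```bash
python3 -c "
from h import *
goto([.437,.345,.2],Rt(-90,15))"
```

```text
t 9.25 q [-19.  16.  22.  97.  -0. -37.] xyz [-0.51 14.27  0.78] dr [ 0.168  0.225 -1.255]
```

Emit:
{"api": "step_arm", "payload": {
  "dr": [
    [0.17,0.225,-1.255],
    [0.17,0.225,-1.255],
    [0.17,0.225,-1.255],
    [0.17,0.225,-1.255],
    [0.17,0.225,-1.255],
    [0.17,0.225,-1.255],
    [0.17,0.225,-1.255],
    [0.17,0.225,-1.255]
  ],
  "xyz": [
    [-0.5,14.27,0],
    [-0.5,14.27,0],
    [-0.5,14.27,0],
    [-0.5,14.27,0],
    [-0.5,14.27,0],
    [-0.5,14.27,0],
    [-0.5,14.27,0],
    [-0.5,14.27,0]
  ],
  "gripper": [0.9,0.9,0.9,0.9,0.9,0.9,0.9,0.9]
}}

```text
time: 10.05
ee_pos: [0.4819, 0.1814, 0.2309]
tcp_rot: [-179.3, -14.3, -94.7]
wrist_force: [0.9, -0.4, -0.9]
opening: 0.077
```

```bash
python3 -c "
from h import *
goto([.437,.345,.2],Rt(-90,15))"
```

```text
t 10.05 q [ 27.   7.  11. 101. -12. -57.] xyz [-4.05  1.45 -0.26] dr [ 0.008  0.012 -0.079]
```

Emit:
{"api": "step_arm", "payload": {
  "dr": [
    [0.01,0.01,-0.08],
    [0.01,0.01,-0.08],
    [0.01,0.01,-0.08],
    [0.01,0.01,-0.08],
    [0.01,0.01,-0.08],
    [0.01,0.01,-0.08],
    [0.01,0.01,-0.08],
    [0.01,0.01,-0.08]
  ],
  "xyz": [
    [-4.05,1.45,-0.26],
    [-4.05,1.45,-0.26],
    [-4.05,1.45,-0.26],
    [-4.05,1.45,-0.26],
    [-4.05,1.45,-0.26],
    [-4.05,1.45,-0.26],
    [-4.05,1.45,-0.26],
    [-4.05,1.45,-0.26]
  ],
  "gripper": [0.9,0.9,0.9,0.9,0.9,0.9,0.9,0.9]
}}

```text
time: 10.85
ee_pos: [0.4397, 0.3426, 0.2018]
tcp_rot: [-179.7, -14.8, -90.4]
wrist_force: [0.8, -0.4, 0.6]
opening: 0.0768
```

```bash
python3 -c "
from h import *
print(bot.get_obs()['ee_pos'])
goto([.437,.345,.2],Rt(-90,15))
goto([.437,.345,.022],Rt(-90,15))"
```

```text
[0.43973413 0.34260196 0.20184264]
t 10.85 q [ 43.  16.  18. 102. -11. -45.] xyz [-0.07  0.07  0.03] dr [-0.003  0.003 -0.007]
t 10.85 q [ 43.  16.  18. 102. -11. -45.] xyz [-1.21  0.09  4.33] dr [-0.003  0.003 -0.007]
```

Emit:
{"api": "step_arm", "payload": {
  "dr": [
    [0,0,0],
    [0,0,0],
    [0,0,0],
    [0,0,0],
    [0,0,0],
    [0,0,0],
    [0,0,0],
    [0,0,0]
  ],
  "xyz": [
    [-0.2,0.08,0.7],
    [-0.4,0.08,1.4],
    [-0.6,0.08,2.1],
    [-0.8,0.08,2.8],
    [-1.0,0.08,3.5],
    [-1.12,0.08,4.0],
    [-1.21,0.08,4.33],
    [-1.21,0.08,4.33]
  ],
  "gripper": [0.9,0.9,0.9,0.9,0.9,0.9,0.9,0.9]
}}

```text
time: 11.65
ee_pos: [0.4364, 0.345, 0.0203]
tcp_rot: [-179.9, -14.9, -90.3]
wrist_force: [-0.3, -0.9, -0.1]
opening: 0.0768
```

Run:
```python
from h import *
o=bot.get_obs();print(o['ee_pos'],o['tcp_rot'])
a=bot.camera('scene');overlay('t7',a,[],(250,420,130,240),4.5)
goto([.437,.257,.022],Rt(-90,15))
```

```text
[0.43643239 0.34500989 0.02033019] [-179.86676058  -14.9078395   -90.33598605]
t 11.7 q [ 44.  17.  -0.  83. -11. -45.] xyz [ 2.14 -0.01  0.56] dr [-0.002  0.003 -0.006]
```

View pics/t7.png

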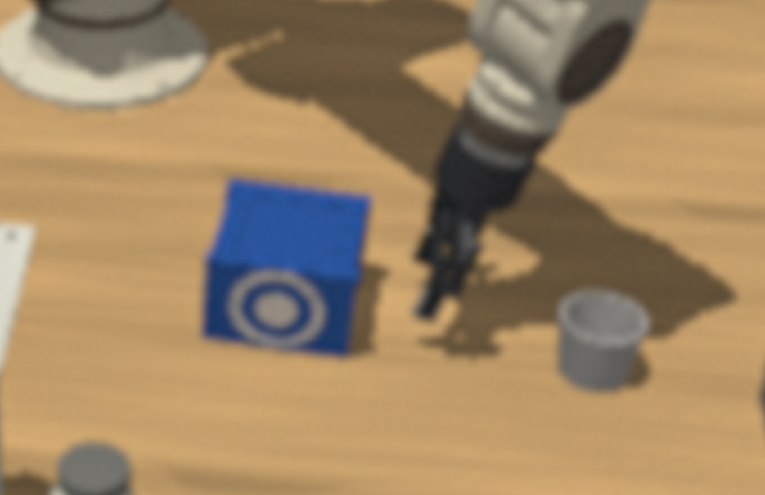

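The fingers are low beside the stamped crate, tip at (428,315), with a gap to its side face. I'll start pushing.

Emit:
{"api": "step_arm", "payload": {
  "dr": [
    [0,0,0],
    [0,0,0],
    [0,0,0],
    [0,0,0],
    [0,0,0],
    [0,0,0],
    [0,0,0],
    [0,0,0]
  ],
  "xyz": [
    [0.4,0,0.11],
    [0.72,0,0.19],
    [0.97,0,0.26],
    [1.2,0,0.32],
    [1.45,0,0.39],
    [1.69,0,0.45],
    [1.93,0,0.52],
    [2.17,0,0.58]
  ],
  "gripper": [0.9,0.9,0.9,0.9,0.9,0.9,0.9,0.9]
}}

```text
time: 12.5
ee_pos: [0.437, 0.2566, 0.0223]
tcp_rot: [-179.7, -14.7, -90.3]
wrist_force: [0.7, 5.8, 2.0]
opening: 0.0772
```

Run:
```python
from h import *
o=bot.get_obs();print(o['ee_pos'],o['tcp_rot'],o['wrist_force'])
a=bot.camera('scene');overlay('t8',a,[],(250,420,130,240),4.5)
goto([.437,.157,.022],Rt(-90,15))
```

```text
[0.43702287 0.25661878 0.02228398] [-179.6651675   -14.69235249  -90.30757421] [0.68785237 5.80877163 1.96085848]
t 12.55 q [ 37.   9. -10.  80. -12. -52.] xyz [ 2.37 -0.02  0.63] dr [-0.004  0.004 -0.006]
```

View pics/t8.png

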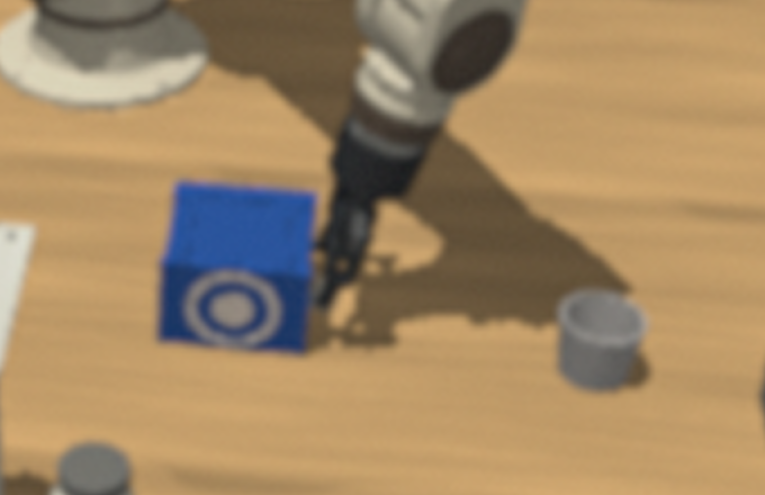

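The crate slides flat, still lying, with the push force near 6 N. I'll keep going.

Emit:
{"api": "step_arm", "payload": {
  "dr": [
    [0,0,0],
    [0,0,0],
    [0,0,0],
    [0,0,0],
    [0,0,0],
    [0,0,0],
    [0,0,0],
    [0,0,0]
  ],
  "xyz": [
    [0.3,0,0.08],
    [0.6,0,0.16],
    [0.95,0,0.25],
    [1.3,0,0.35],
    [1.65,0,0.44],
    [2.0,0,0.53],
    [2.35,0,0.63],
    [2.66,0,0.71]
  ],
  "gripper": [0.9,0.9,0.9,0.9,0.9,0.9,0.9,0.9]
}}

```text
time: 13.35
ee_pos: [0.4366, 0.1464, 0.022]
tcp_rot: [-179.7, -14.7, -90.3]
wrist_force: [0.6, 6.1, 4.1]
opening: 0.0771
```

Run:
```python
from h import *
o=bot.get_obs();print(o['ee_pos'],o['tcp_rot'],o['wrist_force'])
a=bot.camera('scene');b=bot.camera('side')
L=fit([(a,bluemask(a,(230,330,160,235)))],[.43,.08,0],.065,.065,.09);print(L)
P=[(cube(*L[0],.065,.065,0,.09),(0,0,255))]
overlay('t9',a,P,(200,370,140,240),4.5)
save('t9b',b)
goto([.437,.05,.022],Rt(-90,15))
```

```text
[0.43656325 0.14642408 0.02196742] [-179.66439012  -14.70380413  -90.30863789] [0.6114767  6.12290453 4.07267581]
(array([0.44169526, 0.07744269, 0.07275204]), np.float64(0.1015575968505734))
t 13.45 q [ 27.   0. -19.  77. -13. -62.] xyz [ 2.3  -0.04  0.6 ] dr [-0.003  0.003 -0.006]
```

View pics/t9.png

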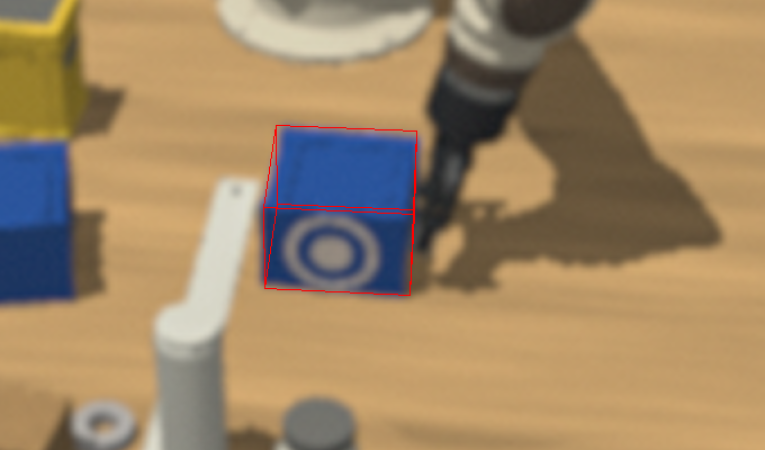

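View pics/t9b.png

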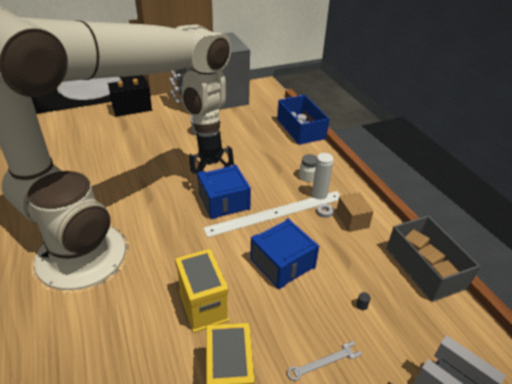

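Emit:
{"api": "step_arm", "payload": {
  "dr": [
    [0,0,0],
    [0,0,0],
    [0,0,0],
    [0,0,0],
    [0,0,0],
    [0,0,0],
    [0,0,0],
    [0,0,0]
  ],
  "xyz": [
    [0.3,0,0.08],
    [0.6,0,0.16],
    [0.9,0,0.24],
    [1.2,0,0.32],
    [1.5,0,0.4],
    [1.75,0,0.47],
    [1.95,0,0.52],
    [2.05,0,0.55]
  ],
  "gripper": [0.9,0.9,0.9,0.9,0.9,0.9,0.9,0.9]
}}

```text
time: 14.25
ee_pos: [0.4359, 0.0616, 0.0212]
tcp_rot: [-179.7, -14.7, -90.3]
wrist_force: [-0.3, 7.2, 5.7]
opening: 0.0767
```

```bash
cat > chk.py <<'E'
from h import *
import sys
n=sys.argv[1]
o=bot.get_obs();print(o['ee_pos'],o['wrist_force'])
a=bot.camera('scene');b=bot.camera('side')
ma=bluemask(a,(222,310,160,235));mb=bluemask(b,(185,285,155,227) if n!='t' else 0)
L=fit([(a,ma)],[.43,.0,0],.065,.065,.09);print('scene',L)
M=fit([(b,mb)],[.43,.0,0],.065,.065,.09);print('side',M)
P=[(cube(*L[0],.065,.065,0,.09),(0,0,255))];Q=[(cube(*M[0],.065,.065,0,.09),(0,0,255))]
overlay(n+'a',a,P,(190,350,140,270),4.5);overlay(n+'b',b,Q,(170,350,130,250),4.4)
# line: initial image
z=np.load('a0.npz')
for k,d in(('a',a),('b',b)):
    from itertools import product
    hsv=cv2.cvtColor(z[k],cv2.COLOR_RGB2HSV);m=(hsv[...,1]<35)&(hsv[...,2]>165)
    pts=np.array([toplane(d,u,v,0)[:2] for v,u in np.argwhere(m)])
    s=(pts[:,0]>.36)&(pts[:,0]<(.55))&(abs(pts[:,1]+.03)<.045);pts=pts[s]
    c=np.polyfit(pts[:,0],pts[:,1],1);print(k,'line y at .44',np.polyval(c,.44),'slope',c[0],s.sum(),pts.ptp(0) if hasattr(pts,'ptp') else '')
E
python3 chk.py t10
```

```text
[0.43588091 0.06163107 0.02115771] [-0.32161654  7.24316032  5.74784347]
scene (array([ 0.44140754, -0.00716119,  0.10735896]), np.float64(0.12047285159645361))
side (array([ 4.47858579e-01, -1.62180686e-04, -9.12199134e-02]), np.float64(0.1895481149172584))
a line y at .44 -0.031664024164772604 slope 0.010351929476513385 237 
b line y at .44 -0.036118321475808866 slope 0.022100072244119057 526
```

View pics/t10a.png

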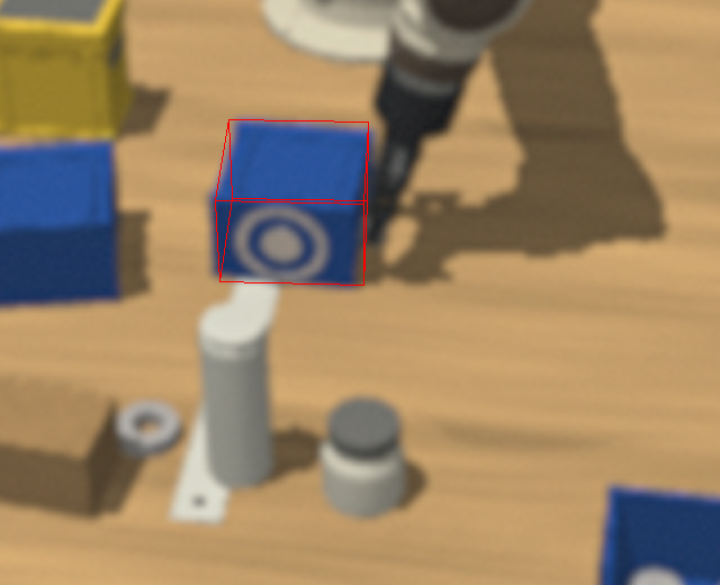

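View pics/t10b.png

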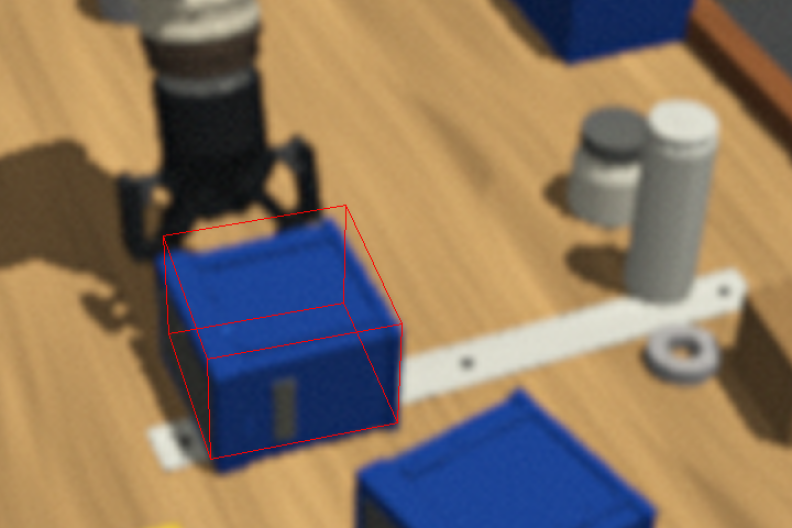

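Crate centre is at y ≈ -0.011 and the line at y ≈ -0.033, so it needs about 22 mm more.

Emit:
{"api": "step_arm", "payload": {
  "dr": [
    [0,0,0],
    [0,0,0],
    [0,0,0],
    [0,0,0],
    [0,0,0],
    [0,0,0],
    [0,0,0],
    [0,0,0]
  ],
  "xyz": [
    [0.1,0,0.02],
    [0.2,0,0.05],
    [0.3,0,0.07],
    [0.4,0,0.1],
    [0.48,0,0.12],
    [0.53,0,0.13],
    [0.53,0,0.13],
    [0.53,0,0.13]
  ],
  "gripper": [0.9,0.9,0.9,0.9,0.9,0.9,0.9,0.9]
}}

```text
time: 15.15
ee_pos: [0.4353, 0.0392, 0.0211]
tcp_rot: [-179.8, -14.9, -90.3]
wrist_force: [0.2, 0.5, 0.2]
opening: 0.077
```

Emit:
{"api": "step_arm", "payload": {
  "dr": [
    [0,0,0],
    [0,0,0],
    [0,0,0],
    [0,0,0],
    [0,0,0],
    [0,0,0],
    [0,0,0],
    [0,0,0]
  ],
  "xyz": [
    [-0.3,0,-0.08],
    [-0.8,0,-0.21],
    [-1.4,0,-0.38],
    [-2.0,0,-0.54],
    [-2.6,0,-0.9],
    [-3.0,0,-1.6],
    [-3.2,0,-2.3],
    [-3.3,0,-2.8]
  ],
  "gripper": [0.9,0.9,0.9,0.9,0.9,0.9,0.9,0.9]
}}

```text
time: 15.95
ee_pos: [0.4357, 0.1977, 0.0969]
tcp_rot: [-179.7, -14.8, -90.2]
wrist_force: [0.6, -0.8, -0.3]
opening: 0.0767
```

```bash
python3 chk.py t11
```

```text
[0.4356894  0.19765345 0.09688852] [ 0.60810999 -0.80978284 -0.33054761]
scene (array([ 0.43947922, -0.03046846,  0.09584206]), np.float64(0.11454912129069432))
side (array([ 0.45556386, -0.0047741 , -0.09629402]), np.float64(0.3600679694137638))
a line y at .44 -0.031664024164772604 slope 0.010351929476513385 237 
b line y at .44 -0.036118321475808866 slope 0.022100072244119057 526
```

View pics/t11a.png

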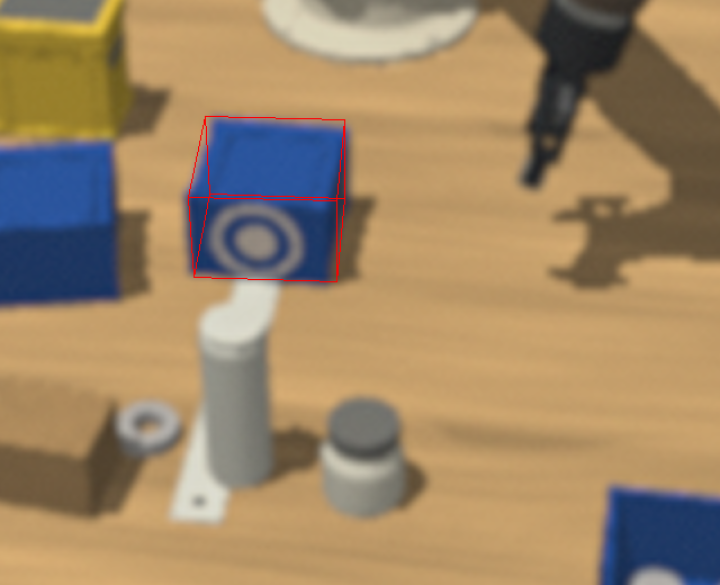

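View pics/t11b.png

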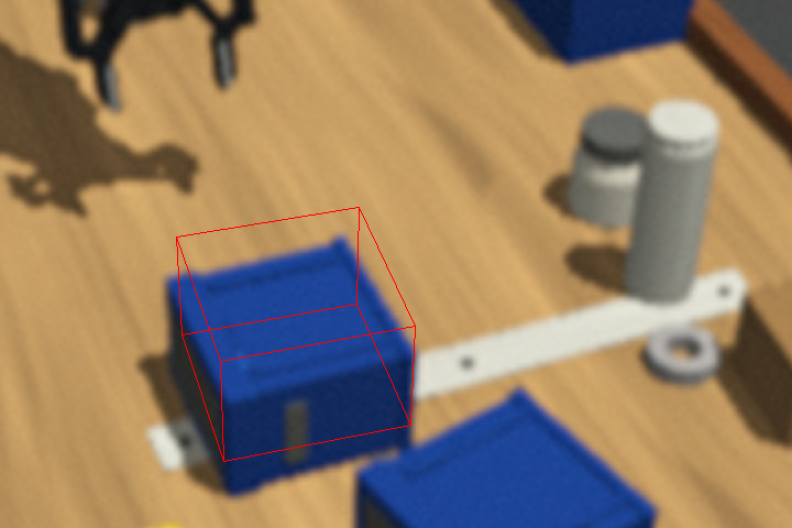

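Run:
```python
from h import *
b=bot.camera('side');a=bot.camera('scene')
for u,v,z in((238,492,0),(410,447,0),(228,402,.09),(412,356,.09),(172,282,.09),(344,241,.09)): print('side',toplane(b,170+u/4.4-.5,130+v/4.4-.5,z).round(4))
for u,v,z in((190,273,0),(336,282,0),(188,194,.09),(338,200,.09),(213,121,.09),(348,128,.09)): print('scene',toplane(a,190+u/4.5-.5,140+v/4.5-.5,z).round(4))
hs=cv2.cvtColor(b['image'],cv2.COLOR_RGB2HSV)
r=bot.regions_of(a,'stamp')
for q in r:
    u,v=q['box'][:2];K=a['camera_matrix'];R=np.array(a['R']);c=-R.T@a['t'];w=R.T@np.linalg.inv(K)@[u,v,1];s=(.503-c[0])/w[0];print(q['p'],q['box'],c+s*w)
    break
for n in ['spray_can','grease_jar','bearing','filter_carton','crate_1']:
    print(n,[(round(x['p'],2),np.round(x['box'],0)) for x in bot.regions_of(a,n)[:4]])
```

```text
side [ 0.3844 -0.0933  0.    ]
side [ 0.5058 -0.0947  0.    ]
side [ 0.3771 -0.1006  0.09  ]
side [ 0.5006 -0.1016  0.09  ]
side [0.3797 0.0216 0.09  ]
side [0.5026 0.0221 0.09  ]
scene [ 0.504  -0.0941  0.    ]
scene [0.4978 0.0391 0.    ]
scene [ 0.5062 -0.0904  0.09  ]
scene [0.4964 0.041  0.09  ]
scene [ 0.3883 -0.0926  0.09  ]
scene [0.3825 0.0333 0.09  ]
0.64 [249.0, 185.1, 36.0, 33.1] [ 0.503      -0.02010814  0.08285854]
spray_can [(0.66, array([243., 229.,  13.,  40.]))]
grease_jar [(0.95, array([272., 241.,  17.,  24.]))]
bearing [(0.44, array([222., 235.,   9.,   9.]))]
filter_carton [(0.64, array([202., 240.,  30.,  32.]))]
crate_1 [(0.96, array([252., 188.,  34.,  36.])), (0.83, array([200., 189.,  37.,  39.])), (0.71, array([201., 153.,  41.,  34.])), (0.71, array([160., 151.,  37.,  38.]))]
```

Fence contact, scene corners and side corners all put the crate's centre within about 4 mm of the line, and the gripper is clear. I'm handing in.

```bash
python3 -c "
from h import *
print(bot.job_done(),bot.get_obs()['time'])"
```

```text
the job is handed in; nothing more can be done
the job is handed in; nothing more can be done
```

I tipped both crates towards the robot with the fingers, and both lie with their undersides facing the far side of the bench. The stamp was on the left crate, so I pushed that one sideways, still lying, onto the dispatch line, then backed off and handed in. It took about 17 s.

**Position on the line:** the line is at y ≈ -0.034 m. The crate's centre reads -0.034 m from where the fingers touched it. Camera corner readings bracket that:

| Camera | Crate y (m) | Line y in same camera (m) | Offset |
|---|---|---|---|
| Scene | -0.027 | -0.032 | about 4 mm short |
| Side | -0.040 | -0.036 | about 4 mm over |

**Other crate and bystanders:** the unstamped crate lies about 90 mm from the strip's edge. The can, jar, bearing and carton show no sign of having moved. I did not re-measure the cup, wrench or socket at the end, but the arm never came near them.

**Forces:** readings at the end of each move stayed under 10 N.

**Checks that failed or disagreed:**
- The last automatic fit in the side view failed because my mask window cut the crate off, so I used corners read by hand instead.
- The scene fit gave the crate a yaw of about 5°, while the finger fence implies about 0°.
- The network's stamp box covered the whole crate, so I did not use it for position.

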